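# Kit the parts for one pendant lamp

### The job

Put together the parts kit for one large pendant lamp in the grey caddy: the wider lampholder goes upright in the small square bin, the longer mounting bar flat in the long bin, the canopy (bell with a stem) in the large square bin and the shade gallery (flat flange with a thick neck) in the round dish, each standing or lying on the bin floor the same way up as it is now. Leave the slim lampholder and the short mounting bar where they are.

Things in the scene. Friction and masses are not known exactly. Their poses are not given: they have to be found in the camera images.
- wide_holder: Wider brass lampholder (40 mm, goes in the kit): upright round cylinder, 40 mm diameter, 62 mm high, the top 12 mm tapering to 22 mm diameter; straight sides below 50 mm. Origin at the centre of its underside, z up along its axis. About 110 g.
- slim_holder: Slim brass lampholder (look-alike, not in the kit): the same shape but 27 mm diameter and 52 mm high. Origin at the centre of its underside, z up.
- long_bar: Longer steel mounting bar (goes in the kit): flat bar 110 mm long (its x axis), 18 mm wide (y), 8 mm thick, with dark screw holes, lying flat on the bench. Origin at the centre of its underside, z up. About 90 g.
- short_bar: Short steel mounting bar (look-alike, not in the kit): the same but 72 mm long. Origin at the centre of its underside, x along its length, z up.
- canopy: Aluminium ceiling canopy: round bell 74 mm diameter at the foot, 34 mm high, with a straight upright stem of 14 mm diameter on top reaching from 34 to 60 mm above its underside. Origin at the centre of its underside, z up along the stem. About 140 g.
- gallery: Brass shade gallery: flat round flange 64 mm diameter and 12 mm high with a straight neck of 30 mm diameter on top, reaching from 12.5 to 40 mm above its underside. Origin at the centre of its underside, z up along the neck. About 120 g.
- small_bin: Small square blue bin for the wider lampholder: outside 72 x 72 mm, 22 mm high, inside 66 x 66 mm, walls and floor 3 mm. Origin at the centre of its underside (5 mm above the bench), x and y along its sides, z up. The four bins are fixed in one shallow grey tray (335 x 245 mm, rim 16 mm above the bench), share its yaw and swap places from start to start; nothing of it moves.
- long_bin: Long blue bin for the longer mounting bar: outside 144 mm (its x axis) x 68 mm (y), 18 mm high, inside 138 x 62 mm, walls and floor 3 mm. Origin at the centre of its underside (5 mm above the bench), z up. In the same tray.
- large_bin: Large square blue bin for the canopy: outside 106 x 106 mm, 22 mm high, inside 100 x 100 mm, walls and floor 3 mm. Origin at the centre of its underside (5 mm above the bench), x and y along its sides, z up. In the same tray.
- round_dish: Round blue dish for the shade gallery: outside diameter 96 mm, 22 mm high, inside diameter 90 mm, walls and floor 3 mm. Origin at the centre of its underside (5 mm above the bench), z up. In the same tray.
Things that resemble listed ones, but are neither listed nor needed, are in the scene too. Leave any red or turquoise look-alike of the canopy alone.

How it is judged:
By the outcome, as a careful person would: the job done as asked, in the order asked, and still so for the second after the job is handed in, with the robot touching nothing.
It also fails if it takes over 104 s, if anything falls off the work surface, if the arm or the gripper's body presses on something with over 40 N, if the wrist force passes 120 N, or if a joint passes its speed limit or range.

### The arm

A 7-joint arm with a two-finger parallel gripper is mounted at the origin on the work surface. World frame = base frame: x ahead of the robot, y to its left, z up, the work surface at z = 0. Lengths are in m, angles in rad, forces in N, time in s.
With the tool pointing down it reaches from about 0.425 to 0.875 m from the base axis. Payload 9.9 kg.
Tool frame: the origin (TCP) lies at the very end of the fingers, on their centre line; the grasp point (between the pads) lies 19 mm behind it; z points along the fingers, y is the line along which they close (so a half turn about z gives the same grasp; the last joint's range is limited). The gripper opens to 85 mm and grips with 20 to 120 N. Pads are 22 mm wide; open, the fingers measure 114 mm over their backs; the gripper's body (76 mm by 85 mm) begins 54 mm behind the grasp point. The pads swing forward as they close: fully open they stand 13 mm farther back than shut.
Start: joints at [1.222, 0.576, 0.025, 1.437, -0.015, 1.129, -0.057], TCP at [0.177, -0.651, 0.231] pointing down, gripper open.
Joint ranges: [-2.76, 2.76], [-0.34, 2.15], [-1.52, 1.57], [0.19, 2.46], [-1.09, 4.23], [0.17, 1.99], [-2.82, 2.82]. Speed limits (rad/s): [2.22, 2.22, 3.01, 3.01, 3.14, 3.14, 3.14].

### API

Orientations are given as a unit quaternion [w, x, y, z].
In Python, from workcell import state, read_camera, hand_in gives the robot as it stands.
- The arm moves only by the tool jog_arm, never from a script. Its argument "steps" is a list of rows, each a list of 2 entries, a list of its own where there are three numbers: the shift along the tool's x, y, z in units of 50 mm (1.0 is 50 mm), then the turn, a rotation vector about the tool's x, y, z in units of 8 degrees (1.0 is 8 degrees). In form: [[[tx, ty, tz], [wx, wy, wz]], ...]. A call has 1 to 20 rows; each row shifts and turns the commanded pose from where the row before left it, along the tool's axes as they then stand; what a row does not reach is not made up. A row lasts 1/8 s, in which the tool goes at most 62.5 mm and 10.7 degrees, less where a joint would pass 70% of its speed; a pose out of reach is approached as far as the arm can. A call is refused whole if a number of a shift passes 1 or a number of a turn 1, either way. A call with a gripper value outside its range is refused whole. "claw" is the opening, from -1 (shut) to 1 (fully open), set as the call begins (left out, the last holds). The fingers move at their own pace and stop on an object; "squeeze" is the grip in N (left out, the last holds). Time passes only in rows, so rows that do not move let the fingers close. It gives the time, the measured TCP pose, the force, the opening and the grip force at its end, in the units of the state.
- state(): the state, without advancing time (a new reading comes with each control period).
- read_camera(name): name is "scene" or "top" or "wrist"; returns a dict with "pixels" (400x640x3 uint8, red, green, blue), "depth" (400x640 float32, m along the optical axis (not along the pixel's ray), 0 where there is no reading), "mtx" (3x3 intrinsics, pixels), "dist" ([k1, k2, p1, p2, k3] as OpenCV has them; the pictures are not rectified), "R" (3x3) and "t" (3): a world point X has camera coordinates R X + t; the wrist camera has in their place "mount" (4x4, takes a point from camera to tool coordinates, whose origin is the TCP and whose axes are the flange's). Camera axes: x right, y down, z forward; pixel columns grow to the right and rows downward; lengths in m; the calibration is good to about 2 mm. A picture is of the moment at which its call begins: read the wrist's pose just before it.
- hand_in(): hands the job in; it is judged then, once.
The state is a dict: "t": time; "q": joint angles; "qvel": joint speeds; "joint_torque": joint torques, N m; "ee_pos": TCP position; "ee_rot": TCP orientation; "ft_force": force on the tool from outside, world axes, zero at the start; "torque": the same for the moment, N m; "width": finger opening in m; "grip_force": force on a finger pad.
Only numpy, scipy, OpenCV 4.12 (cv2) and the standard library are available. Lean on these libraries where they do the work, as an engineer would, in place of code of your own. Each camera call takes 0.05 s, during which the arm holds its last target. There are 200 camera calls.

## Working session

There is one attempt and no reset: what is moved stays moved. The work goes in short steps, Python scripts to look and compute and a tool call to move; the robot and the scene stay as the last step left them, time stands still between calls to the robot, and variables do not carry over. Pictures are saved under pics/ and viewed, at most 14 in all, crops included, and the job is handed in when it is done.

Besides the shell and the picture viewer there is one more tool, called after "Request:" as name(argument=value, ...) on one line, values as JSON. jog_arm: Moves the arm, as the interface text tells. Its arguments: {"type":"object","properties":{"steps":{"type":"array","items":{"type":"array"}},"claw":{"type":"number"},"squeeze":{"type":"number"}},"required":["steps"]}

```bash
mkdir -p pics; ls; cat > h.py <<'E'
import numpy as np, cv2
from workcell import state, read_camera, hand_in
def rays(c,uv):
    p=cv2.undistortPoints(np.array(uv,np.float64).reshape(-1,1,2),c['mtx'],np.array(c['dist'],float)).reshape(-1,2)
    return np.c_[p,np.ones(len(p))]
def onplane(c,uv,z):
    R=np.array(c['R']);t=np.array(c['t']);o=-R.T@t
    d=rays(c,uv)@R
    return o+d*((z-o[2])/d[:,2])[:,None]
def world(c):
    h,w=c['depth'].shape
    u,v=np.meshgrid(np.arange(w),np.arange(h))
    r=rays(c,np.c_[u.ravel(),v.ravel()])*c['depth'].ravel()[:,None]
    return ((r-np.array(c['t']))@np.array(c['R'])).reshape(h,w,3)
E
python3 - <<'E'
from h import *
import pickle
print(state())
for n in ['scene','top']:
    c=read_camera(n);pickle.dump(c,open(n+'.pkl','wb'))
    cv2.imwrite(f'pics/{n}0.png',c['pixels'][:,:,::-1]);print(n,c['mtx'],c['dist'],c['R'],c['t'],(c['depth']>0).mean())
E
```

```text
pics
{'t': 0.0, 'q': array([ 1.22219918,  0.57652394,  0.02484656,  1.43793268, -0.0149753 ,
        1.12899586, -0.05650687]), 'qvel': array([-0.00182519,  0.00033046, -0.00012118, -0.00070194,  0.0007502 ,
       -0.00070245,  0.00102186]), 'joint_torque': array([ 1.32883042e-05, -7.65766883e+01,  2.25067243e+00, -2.85972476e+01,
        1.53286778e-02,  1.28246681e-02,  3.13955411e-05]), 'ee_pos': array([ 0.17653052, -0.65102627,  0.23043951]), 'ee_rot': array([-8.21133007e-04,  9.91245420e-01,  1.32029600e-01, -1.65462778e-04]), 'ft_force': array([-0.49772828,  0.00473065,  1.0169981 ]), 'torque': array([-0.02594794,  0.00684212,  0.00227438]), 'grip_force': 0.0, 'width': 0.08536960743097718}
scene [[384.40386273   0.         312.25033868]
 [  0.         384.40386273 200.20631769]
 [  0.           0.           1.        ]] [-0.08740395  0.          0.          0.          0.        ] [[-0.70704462  0.70681116 -0.022492  ]
 [ 0.45639181  0.43178552 -0.77798957]
 [-0.54018    -0.5603385  -0.62787446]] [ 0.35578904 -0.27179883  1.2981957 ] 0.99609375
top [[416.39301404   0.         321.16400057]
 [  0.         416.39301404 204.8831365 ]
 [  0.           0.           1.        ]] [0.03455116 0.         0.         0.         0.        ] [[ 0.02367611 -0.99970211  0.00592734]
 [-0.99825588 -0.02396176 -0.05395404]
 [ 0.05408    -0.00463958 -0.99852583]] [0.08924382 0.61066    0.96904124] 0.99621875
```

View pics/top0.png

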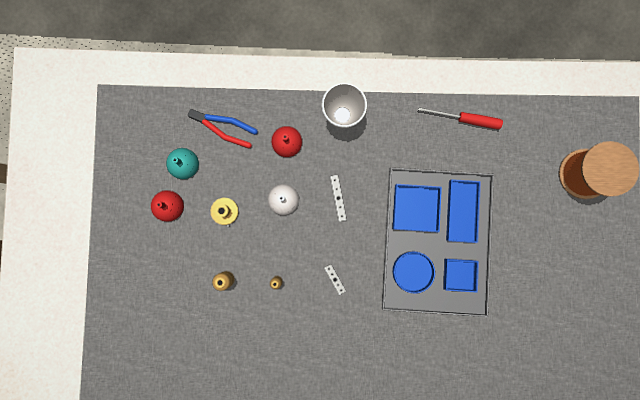

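View pics/scene0.png

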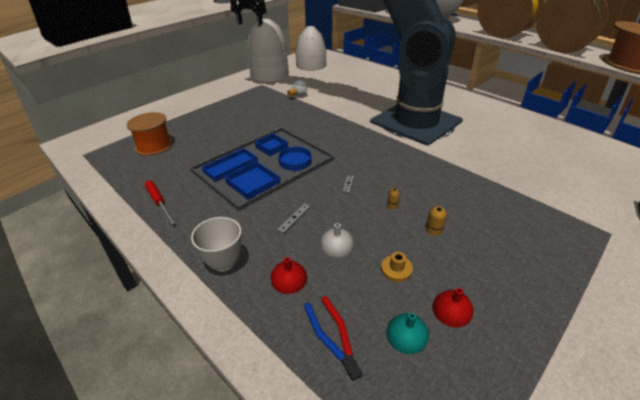

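The top view shows the wide holder at (223,282), slim holder (276,283), long bar (338,198), short bar (335,279), silver canopy (283,200) and gallery (224,211). The bins are large (416,208), long (463,211), dish (413,272) and small (460,275). The scene view agrees, with red and turquoise bells as decoys.

```bash
python3 - <<'E'
from h import *
import pickle
c=pickle.load(open('top.pkl','rb'));s=pickle.load(open('scene.pkl','rb'))
W=world(c);im=c['pixels'];hsv=cv2.cvtColor(im,cv2.COLOR_RGB2HSV)
print('bench z',np.median(W[320:380,150:350,2]))
def info(n,box,zlo,zhi,hp):
    x0,y0,x1,y1=box
    P=W[y0:y1,x0:x1].reshape(-1,3);P=P[(P[:,2]>zlo)&(P[:,2]<zhi)]
    r=cv2.minAreaRect(P[:,:2].astype(np.float32))
    print(n,len(P),'zmax %.4f'%P[:,2].max(),'circ',cv2.minEnclosingCircle(P[:,:2].astype(np.float32)),'rect',r)
info('wide',(195,255,250,310),.01,.049,0);info('wideTop',(195,255,250,310),.055,.09,0)
info('slim',(260,260,300,310),.01,.04,0);
info('canopy',(262,180,305,222),.006,.04,0);info('stem',(262,180,305,222),.045,.09,0)
info('gal flange',(200,190,250,240),.006,.015,0);info('neck',(200,190,250,240),.03,.06,0)
# blue bins and bars via colour
blue=((hsv[...,0]>100)&(hsv[...,0]<130)&(hsv[...,1]>120)).astype(np.uint8);blue[:,:380]=0
for k in cv2.findContours(blue,0,2)[0]:
    if cv2.contourArea(k)<200: continue
    m=np.zeros_like(blue);cv2.drawContours(m,[k],-1,1,-1)
    X=onplane(c,k.reshape(-1,2).astype(float),.026)[:,:2].astype(np.float32)
    print('bin',cv2.boundingRect(k),cv2.minAreaRect(X),'z',np.percentile(W[m>0][:,2],[5,50,98]))
for b in [(325,165,352,230),(318,258,352,300)]:
    x0,y0,x1,y1=b
    g=cv2.cvtColor(im,cv2.COLOR_RGB2GRAY)
    m=np.zeros_like(g);m[y0:y1,x0:x1]=(g[y0:y1,x0:x1]>130)
    k=max(cv2.findContours(m,0,2)[0],key=cv2.contourArea)
    X=onplane(c,k.reshape(-1,2).astype(float),.008)[:,:2].astype(np.float32)
    print('bar',cv2.minAreaRect(X),'z',np.median(W[m>0][:,2]))
E
```

```text
bench z 0.002060945622703576
wide 69 zmax 0.0489 circ ((0.4297642707824707, 0.32277393341064453), 0.01947011984884739) rect ((0.4340914487838745, 0.3156633675098419), (0.03873876854777336, 0.01698588952422142), 31.322938919067383)
wideTop 199 zmax 0.0678 circ ((0.42824694514274597, 0.32562902569770813), 0.018591592088341713) rect ((0.4292605221271515, 0.3256637752056122), (0.035187169909477234, 0.03492709621787071), 76.85729217529297)
slim 23 zmax 0.0392 circ ((0.4303954839706421, 0.20049047470092773), 0.013270397670567036) rect ((0.4339671730995178, 0.19765377044677734), (0.026340799406170845, 0.009122250601649284), 51.54255294799805)
canopy 727 zmax 0.0391 circ ((0.6230318546295166, 0.19249823689460754), 0.05142061039805412) rect ((0.6156381368637085, 0.1896129548549652), (0.0814354196190834, 0.08427747339010239), 89.2356948852539)
stem 33 zmax 0.0642 circ ((0.6205264329910278, 0.19399362802505493), 0.006656330544501543) rect ((0.6205291748046875, 0.19404469430446625), (0.01145775057375431, 0.011561590246856213), 3.1224734783172607)
gal flange 379 zmax 0.0150 circ ((0.5844576358795
[... 600 characters left out ...]
09195301681756973, 0.09523475915193558), 1.434309720993042) z [0.0064011  0.00981407 0.03038132]
bin (393, 184, 49, 48) ((0.606985867023468, -0.11974596977233887), (0.10936181992292404, 0.1066272109746933), 87.62934112548828) z [0.00614792 0.00968668 0.03006301]
bin (447, 180, 33, 63) ((0.6024450063705444, -0.22771352529525757), (0.07268929481506348, 0.14492076635360718), 87.6907958984375) z [0.00643129 0.00999429 0.02598224]
bar ((0.628934919834137, 0.06387704610824585), (0.15327104926109314, 0.062327902764081955), 1.3289048671722412) z 0.0023472732572201757
bar ((0.4357007145881653, 0.06803925335407257), (0.09583206474781036, 0.07817105948925018), 1.350342035293579) z 0.0024801544316378496
```

```bash
cat >> h.py <<'E'
def yaw_tilt(q):
    from scipy.spatial.transform import Rotation as Ro
    R=Ro.from_quat([q[1],q[2],q[3],q[0]]).as_matrix()
    return R,np.degrees(np.arctan2(R[1,0],R[0,0])),np.degrees(np.arccos(-R[2,2]))
def go(p,yaw=None):
    s=state();R,y,t=yaw_tilt(s['ee_rot'])
    d=R.T@(np.array(p)-s['ee_pos'])/.05
    print('t %.2f'%s['t'],'at',s['ee_pos'].round(4),'yaw %.2f tilt %.2f'%(y,t),'w %.4f g %.1f'%(s['width'],s['grip_force']),'shift units',d.round(3),'' if yaw is None else 'wz %.3f'%(-(yaw-y)/8))
E
python3 - <<'E'
from h import *
import pickle
c=pickle.load(open('top.pkl','rb'));im=c['pixels'];g=cv2.cvtColor(im,cv2.COLOR_RGB2GRAY)
for b in [(325,165,352,230),(318,258,352,300)]:
    x0,y0,x1,y1=b
    m=np.zeros_like(g);m[y0:y1,x0:x1]=(g[y0:y1,x0:x1]>150)
    m=cv2.morphologyEx(m,cv2.MORPH_CLOSE,np.ones((5,5)))
    k=max(cv2.findContours(m,0,2)[0],key=cv2.contourArea)
    v,u=np.nonzero(m);X=onplane(c,np.c_[u,v].astype(float),.008)[:,:2].astype(np.float32)
    print('bar',len(X),X.mean(0),cv2.minAreaRect(X))
go([.55,-.3,.231],0)
E
```

```text
bar 386 [0.6267926  0.06478881] ((0.625028669834137, 0.07327184081077576), (0.11122331023216248, 0.037525128573179245), 12.50129222869873)
bar 251 [0.433511  0.0677588] ((0.43261176347732544, 0.07288096845149994), (0.07027915865182877, 0.053116604685783386), 7.943096160888672)
t 0.10 at [ 0.1766 -0.6511  0.2305] yaw 15.18 tilt 0.08 w 0.0856 g 0.0 shift units [ 9.046e+00 -4.821e+00 -3.000e-03] wz 1.897
```

Request:
jog_arm(steps=[[[0.5,-0.5,0],[0,0,1]],[[0.7,-0.7,0],[0,0,0.9]],[[0.7,-0.7,0],[0,0,0]],[[0.7,-0.7,0],[0,0,0]],[[0.7,-0.7,0],[0,0,0]],[[0.7,-0.7,0],[0,0,0]],[[0.7,-0.7,0],[0,0,0]],[[0.7,-0.7,0],[0,0,0]],[[0.7,-0.7,0],[0,0,0]],[[0.5,-0.7,0],[0,0,0]],[[0,-0.8,0],[0,0,0]],[[0,-0.8,0],[0,0,0]],[[0,-0.8,0],[0,0,0]],[[0,0,0],[0,0,0]]])

```text
t: 1.85
ee_pos: [0.495, -0.1783, 0.2312]
ee_rot: [-0.001, 1.0, 0.002, -0.0]
ft_force: [-0.1, -0.5, -0.7]
width: 0.0856
grip_force: 0.0
```

Request:
jog_arm(steps=[[[0,-0.6,0],[0,0,0]],[[0,-0.8,0],[0,0,0]],[[0,-0.8,0],[0,0,0]],[[0,-0.8,0],[0,0,0]],[[0,-0.8,0],[0,0,0]],[[0,-0.8,0],[0,0,0]],[[0,-0.8,0],[0,0,0]],[[0,-0.8,0],[0,0,0]],[[0,-0.8,0],[0,0,0]],[[0,-0.8,0],[0,0,0]],[[0,-0.8,0],[0,0,0]],[[-0.4,-0.8,0],[0,0,0]],[[-0.5,-0.7,0],[0,0,0]],[[-0.4,-0.2,0],[0,0,0]],[[0,0,0],[0,0,0]]])

```text
t: 3.72
ee_pos: [0.4293, 0.3337, 0.2311]
ee_rot: [0.0, 1.0, 0.001, -0.0]
ft_force: [0.3, 0.2, 0.2]
width: 0.0855
grip_force: 0.0
```

```bash
python3 - <<'E'
from h import *
import pickle
s=state();c=read_camera('wrist');pickle.dump((s,c),open('w1.pkl','wb'))
cv2.imwrite('pics/w1.png',c['pixels'][:,:,::-1]);print(c['mtx'],c['dist'],c['mount'])
go([.429,.325,.1],0)
E
```

```text
[[334.768759     0.         319.09955651]
 [  0.         334.768759   197.79822229]
 [  0.           0.           1.        ]] [0.0200426 0.        0.        0.        0.       ] [[ 2.18691144e-05 -9.62239641e-01 -2.72203734e-01  6.94596422e-02]
 [ 9.99999128e-01 -3.38335714e-04  1.27635696e-03 -7.44970411e-05]
 [-1.32025751e-03 -2.72203524e-01  9.62238795e-01 -1.43104934e-01]
 [ 0.00000000e+00  0.00000000e+00  0.00000000e+00  1.00000000e+00]]
t 3.77 at [0.4305 0.3327 0.2312] yaw -0.02 tilt 0.03 w 0.0854 g 0.0 shift units [-0.031  0.153  2.624] wz -0.002
```

View pics/w1.png

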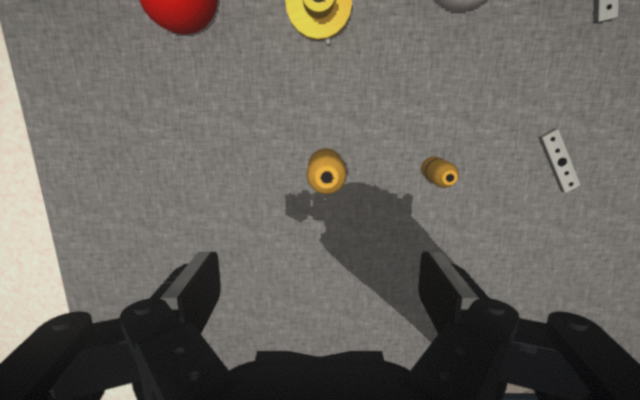

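The wrist view shows the wide holder with its top hole at (326,177), clear of the slim holder at (450,177). I'll locate the hole by casting rays.

```bash
cat >> h.py <<'E'
def wcam(s,c):
    R,_,_=yaw_tilt(s['ee_rot']);T=np.eye(4);T[:3,:3]=R;T[:3,3]=s['ee_pos']
    M=np.linalg.inv(T@np.array(c['mount']));c=dict(c);c['R']=M[:3,:3];c['t']=M[:3,3];return c
E
python3 - <<'E'
from h import *
import pickle
s,c=pickle.load(open('w1.pkl','rb'));c=wcam(s,c)
def hole(c,b,th):
    x0,y0,x1,y1=b;g=cv2.cvtColor(c['pixels'],cv2.COLOR_RGB2GRAY)[y0:y1,x0:x1]
    v,u=np.nonzero(g<th);return np.c_[u+x0,v+y0].mean(0),len(u)
p,n=hole(c,(316,167,337,187),50);print(p,n,onplane(c,[p],.061))
W=world(c);P=W[140:200,300:355].reshape(-1,3);P=P[(P[:,2]>.058)];print('top z',P[:,2].max(),cv2.minEnclosingCircle(P[:,:2].astype(np.float32)))
t=pickle.load(open('top.pkl','rb'));p,n=hole(t,(214,276,227,289),60);print(p,n,onplane(t,[p],.061))
print(onplane(c,[(320,250)],0)[0], 'bench',W[260,330])
E
```

```text
[326.44067797 177.11864407] 59 [[0.430574   0.32634589 0.061     ]]
top z 0.37420569068670656 ((0.45699381828308105, 0.33027344942092896), 0.042083676904439926)
[219.5        282.28571429] 14 [[0.42802549 0.32611105 0.061     ]]
[0.32680759 0.33199787 0.        ] bench [0.31415621 0.3197592  0.00130923]
```

Request:
jog_arm(steps=[[[-0.02,0.13,0.5],[0,0,0]],[[0,0,0.8],[0,0,0]],[[0,0,0.8],[0,0,0]],[[0,0,0.7],[0,0,0]],[[0,0,0.6],[0,0,0]],[[0,0,0.5],[0,0,0]],[[0,0,0.34],[0,0,0]],[[0,0,0],[0,0,0]]])

```text
t: 4.78
ee_pos: [0.4299, 0.3249, 0.0181]
ee_rot: [0.001, 1.0, -0.001, -0.001]
ft_force: [-0.1, -0.0, -0.1]
width: 0.0855
grip_force: 0.0
```

Request:
jog_arm(steps=[[[0,0,0],[0,0,0]],[[0,0,0],[0,0,0]],[[0,0,0],[0,0,0]],[[0,0,0],[0,0,0]],[[0,0,0],[0,0,0]],[[0,0,0],[0,0,0]],[[0,0,0],[0,0,0]],[[0,0,0],[0,0,0]]], claw=-1, squeeze=40)

```text
t: 5.78
ee_pos: [0.4296, 0.3269, 0.0203]
ee_rot: [-0.0, 1.0, -0.0, 0.001]
ft_force: [0.4, -1.5, 5.7]
width: 0.0393
grip_force: 39.7
```

Request:
jog_arm(steps=[[[0,0,-0.3],[0,0,0]],[[0,0,-0.6],[0,0,0]],[[0,0,-0.6],[0,0,0]],[[0.2,0.2,-0.6],[0,0,0]],[[0.4,0.5,-0.4],[0,0,0]],[[0.4,0.7,0],[0,0,0]],[[0.2,0.8,0],[0,0,0]],[[0,0.8,0],[0,0,0]],[[0,0.8,0],[0,0,0]],[[0,0.8,0],[0,0,0]],[[0,0.8,0],[0,0,0]],[[0,0.8,0],[0,0,0]],[[0,0.8,0],[0,0,0]],[[0,0.8,0],[0,0,0]],[[0,0.8,0],[0,0,0]],[[0,0.8,0],[0,0,0]],[[-0.2,0.8,0],[0,0,0]],[[-0.3,0.7,0],[0,0,0]],[[-0.2,0.5,0],[0,0,0]],[[0,0,0],[0,0,0]]])

```text
t: 8.28
ee_pos: [0.4525, -0.2456, 0.1452]
ee_rot: [0.001, 1.0, -0.002, 0.0]
ft_force: [0.5, 1.1, -1.2]
width: 0.0393
grip_force: 40.5
```

```bash
python3 - <<'E'
from h import *
go([.4528,-.223,.029],0)
print(state()['ft_force'])
c=read_camera('top');im=c['pixels'][150:330,370:510];cv2.imwrite('pics/t1.png',cv2.resize(im,None,fx=4,fy=3.3)[:,:,::-1])
E
```

```text
t 8.28 at [ 0.4525 -0.2456  0.1452] yaw -0.26 tilt 0.07 w 0.0393 g 40.5 shift units [ 0.003 -0.455  2.324] wz -0.032
[ 0.45071008  1.07134242 -1.17838579]
```

View pics/t1.png

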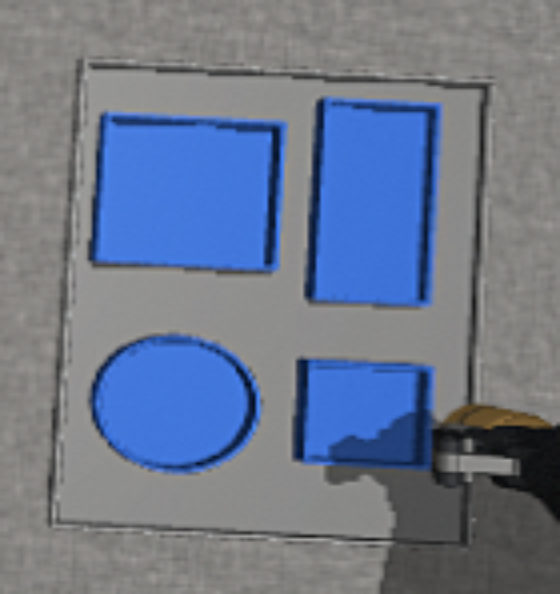

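The crop shows the holder in the gripper, just right of the empty small bin (centre about (365,415) in the crop). All four bins are clear.

Request:
jog_arm(steps=[[[0,-0.25,0.2],[0,0,0]],[[0,-0.2,0.4],[0,0,0]],[[0,0,0.5],[0,0,0]],[[0,0,0.5],[0,0,0]],[[0,0,0.3],[0,0,0]],[[0,0,0.2],[0,0,0]],[[0,0,0.1],[0,0,0]],[[0,0,0.06],[0,0,0]],[[0,0,0.05],[0,0,0]],[[0,0,0],[0,0,0]],[[0,0,0],[0,0,0]]])

```text
t: 9.7
ee_pos: [0.4539, -0.2209, 0.029]
ee_rot: [0.0, 1.0, -0.0, 0.0]
ft_force: [-0.5, 0.5, -2.0]
width: 0.0389
grip_force: 40.5
```

Request:
jog_arm(steps=[[[0,0,0.02],[0,0,0]],[[0,0,0],[0,0,0]]])

```text
t: 9.95
ee_pos: [0.4539, -0.221, 0.0283]
ee_rot: [0.0, 1.0, -0.0, 0.0]
ft_force: [-1.1, 0.0, 5.7]
width: 0.039
grip_force: 41.1
```

Request:
jog_arm(steps=[[[0,0,0],[0,0,0]],[[0,0,0],[0,0,0]],[[0,0,0],[0,0,0]],[[0,0,0],[0,0,0]],[[0,0,-0.2],[0,0,0]],[[0,0,-0.5],[0,0,0]],[[0,0,-0.7],[0,0,0]],[[0,0,-0.7],[0,0,0]],[[0,0,-0.7],[0,0,0]],[[0,0,-0.2],[0,0,0]]], claw=0.4)

```text
t: 11.2
ee_pos: [0.4546, -0.2212, 0.1804]
ee_rot: [0.001, 1.0, -0.0, 0.002]
ft_force: [-0.7, -0.0, -0.4]
width: 0.0597
grip_force: 0.0
```

Request:
jog_arm(steps=[[[0.2,-0.4,0],[0,0,0]],[[0.4,-0.8,0],[0,0,0]],[[0.4,-0.8,0],[0,0,0]],[[0.4,-0.8,0],[0,0,0]],[[0.4,-0.8,0],[0,0,0]],[[0.4,-0.8,0],[0,0,0]],[[0.4,-0.8,0],[0,0,0]],[[0.2,-0.5,0],[0,0,0]],[[0,0,0],[0,0,0]]])

```text
t: 12.32
ee_pos: [0.5939, 0.067, 0.1771]
ee_rot: [-0.001, 1.0, 0.002, -0.001]
ft_force: [-0.5, -0.7, 0.6]
width: 0.0597
grip_force: 0.0
```

```bash
python3 - <<'E'
from h import *
import pickle
t=read_camera('top');cv2.imwrite('pics/t2.png',cv2.resize(t['pixels'][150:330,370:510],None,fx=3,fy=3)[:,:,::-1])
s=state();c=read_camera('wrist');pickle.dump((s,c),open('w2.pkl','wb'))
cv2.imwrite('pics/w2.png',c['pixels'][:,:,::-1])
go([.627,.065,.1],0)
E
```

```text
t 12.43 at [0.5933 0.0635 0.1773] yaw -0.02 tilt 0.09 w 0.0599 g 0.0 shift units [ 0.676 -0.031  1.544] wz -0.003
```

View pics/w2.png

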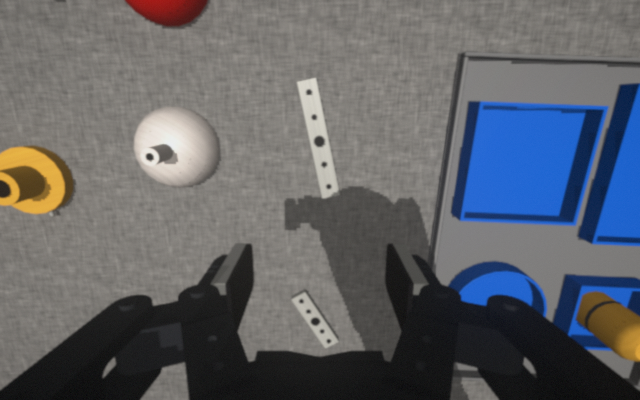

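View pics/t2.png

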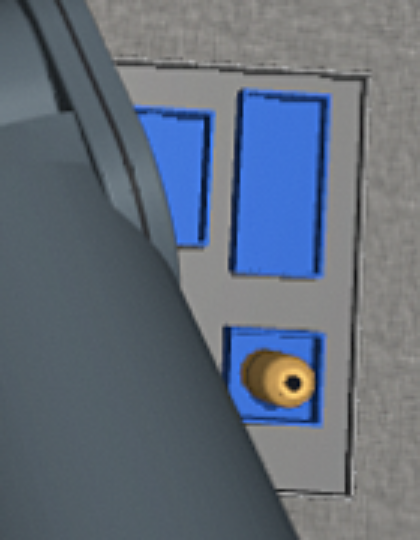

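The wrist view shows the long bar from (305,80) to (330,195) with its centre hole at (319,141). The top crop shows the holder upright in the small bin.

```bash
python3 - <<'E'
from h import *
import pickle
s,c=pickle.load(open('w2.pkl','rb'));c=wcam(s,c);g=cv2.cvtColor(c['pixels'],cv2.COLOR_RGB2GRAY)
m=np.zeros_like(g);m[70:205,285:350]=g[70:205,285:350]>160
m=cv2.morphologyEx(m,cv2.MORPH_OPEN,np.ones((3,3)))
k=max(cv2.findContours(m,0,2)[0],key=cv2.contourArea)
X=onplane(c,k.reshape(-1,2).astype(float),.008)[:,:2].astype(np.float32);print(cv2.minAreaRect(X))
hs=[]
for b in [(313,135,326,148),(305,88,313,96),(325,183,332,190)]:
    x0,y0,x1,y1=b;v,u=np.nonzero(g[y0:y1,x0:x1]<90);p=np.c_[u+x0,v+y0].mean(0);hs.append(onplane(c,[p],.008)[0]);print(p,len(u),hs[-1])
d=hs[1]-hs[2];print('yaw',np.degrees(np.arctan2(d[1],d[0])))
E
```

```text
((0.6294279098510742, 0.06496410816907883), (0.10884615778923035, 0.017519809305667877), 11.936985969543457)
[318.93939394 140.96969697] 66 [0.6289153  0.06465224 0.008     ]
[308.66666667  91.88888889] 9 [0.67204112 0.07381947 0.008     ]
[328.28571429 186.        ] 7 [0.58609263 0.05563377 0.008     ]
yaw 11.946913927001388
```

Request:
jog_arm(steps=[[[0.3,-0.03,0],[0,0,-0.5]],[[0.42,-0.05,0.2],[0,0,-1]],[[0,0,0.6],[0,0,0]],[[0,0,0.6],[0,0,0]],[[0,0,0.6],[0,0,0]],[[0,0,0.4],[0,0,0]],[[0,0,0.3],[0,0,0]],[[0,0,0],[0,0,0]]], claw=-0.2)

```text
t: 13.42
ee_pos: [0.6289, 0.0685, 0.0419]
ee_rot: [0.0, 0.995, 0.104, -0.001]
ft_force: [-0.9, 0.1, 1.1]
width: 0.034
grip_force: 0.0
```

```bash
python3 - <<'E'
from h import *
go([.629,.0648,.003],12)
E
```

```text
t 13.43 at [0.6289 0.0685 0.0419] yaw 11.92 tilt 0.12 w 0.0340 g 0.0 shift units [-0.013  0.073  0.779] wz -0.010
```

Request:
jog_arm(steps=[[[0,0.07,0.3],[0,0,0]],[[0,0,0.28],[0,0,0]],[[0,0,0.14],[0,0,0]],[[0,0,0.05],[0,0,0]],[[0,0,0],[0,0,0]]])

```text
t: 14.05
ee_pos: [0.6305, 0.0663, 0.0043]
ee_rot: [-0.0, 0.995, 0.104, -0.0]
ft_force: [1.0, 0.5, 1.0]
width: 0.0345
grip_force: 0.0
```

Request:
jog_arm(steps=[[[0,0,0],[0,0,0]],[[0,0,0],[0,0,0]],[[0,0,0],[0,0,0]],[[0,0,0],[0,0,0]],[[0,0,0],[0,0,0]]], claw=-1, squeeze=50)

```text
t: 14.68
ee_pos: [0.6308, 0.0663, 0.0049]
ee_rot: [-0.0, 0.995, 0.104, 0.0]
ft_force: [-0.6, 0.8, 6.2]
width: 0.0161
grip_force: 49.2
```

Request:
jog_arm(steps=[[[0,0,-0.2],[0,0,0]],[[0,0,-0.4],[0,0,0]],[[0,0,-0.7],[0,0,0]],[[0,0,-0.7],[0,0,0.4]],[[0,0,0],[0,0,0.7]],[[0,0,0],[0,0,0.69]],[[-0.05,0.5,0],[0,0,0]],[[-0.05,0.7,0],[0,0,0]],[[-0.05,0.8,0],[0,0,0]],[[-0.05,0.8,0],[0,0,0]],[[-0.05,0.8,0],[0,0,0]],[[-0.05,0.8,0],[0,0,0]],[[-0.03,0.8,0],[0,0,0]],[[0,0.6,0],[0,0,0]],[[0,0.1,0],[0,0,0]],[[0,0,0],[0,0,0]]])

```text
t: 16.68
ee_pos: [0.6019, -0.2274, 0.1044]
ee_rot: [-0.0, 1.0, -0.021, 0.0]
ft_force: [-0.3, 0.7, 0.5]
width: 0.0158
grip_force: 48.9
```

```bash
python3 - <<'E'
from h import *
go([.6024,-.2277,.013],-2.3)
c=read_camera('wrist');cv2.imwrite('pics/w3.png',c['pixels'][:,:,::-1])
E
```

```text
t 16.68 at [ 0.6019 -0.2274  0.1044] yaw -2.35 tilt 0.04 w 0.0158 g 48.9 shift units [0.011 0.007 1.829] wz -0.007
```

View pics/w3.png

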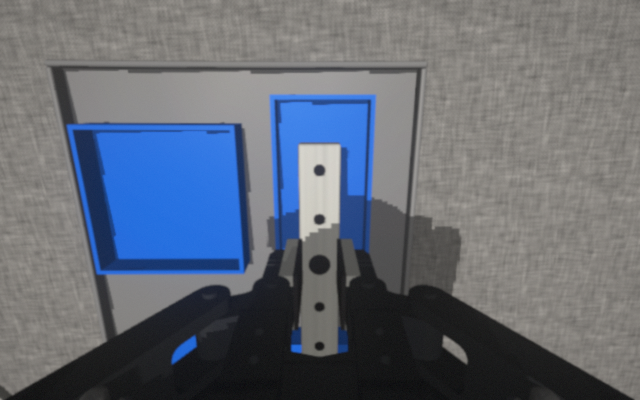

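The bar is held level and centred over the long bin: bar end at (320,145), bin from 271 to 375 across.

Request:
jog_arm(steps=[[[0,0,0.3],[0,0,0]],[[0,0,0.5],[0,0,0]],[[0,0,0.5],[0,0,0]],[[0,0,0.25],[0,0,0]],[[0,0,0.15],[0,0,0]],[[0,0,0.06],[0,0,0]],[[0,0,0.05],[0,0,0]],[[0,0,0],[0,0,0]],[[0,0,0],[0,0,0]]])

```text
t: 17.85
ee_pos: [0.6021, -0.228, 0.0142]
ee_rot: [0.0, 1.0, -0.021, 0.0]
ft_force: [-0.1, 0.6, -1.0]
width: 0.0157
grip_force: 48.9
```

```bash
python3 - <<'E'
from h import *
go([.6024,-.2277,.0129],-2.3);print(state()['ft_force'])
E
```

```text
t 17.85 at [ 0.6021 -0.228   0.0142] yaw -2.35 tilt 0.04 w 0.0157 g 48.9 shift units [ 0.006 -0.007  0.027] wz -0.006
[-0.12696667  0.56133218 -0.97687316]
```

Request:
jog_arm(steps=[[[0,0,0.03],[0,0,0]],[[0,0,0],[0,0,0]]])

```text
t: 18.1
ee_pos: [0.6021, -0.2281, 0.0129]
ee_rot: [0.0, 1.0, -0.021, 0.0]
ft_force: [-1.8, 0.4, 5.1]
width: 0.0154
grip_force: 49.6
```

Request:
jog_arm(steps=[[[0,0,0],[0,0,0]],[[0,0,0],[0,0,0]],[[0,0,0],[0,0,0]],[[0,0,-0.2],[0,0,0]],[[0,0,-0.5],[0,0,0]],[[0,0,-0.7],[0,0,0]],[[0,0,-0.7],[0,0,0]],[[0,0,-0.7],[0,0,-0.29]],[[0,0,-0.2],[0,0,0]],[[0,-0.4,0],[0,0,0]],[[0,-0.8,0],[0,0,0]],[[0,-0.8,0],[0,0,0]],[[0,-0.8,0],[0,0,0]],[[0,-0.8,0],[0,0,0]],[[0,-0.8,0],[0,0,0]],[[0,-0.8,0],[0,0,0]],[[0,-0.8,0],[0,0,0]],[[0,-0.8,0],[0,0,0]],[[0,0,0],[0,0,0]]], claw=-0.4)

```text
t: 20.48
ee_pos: [0.5999, 0.1182, 0.1608]
ee_rot: [-0.001, 1.0, 0.003, -0.001]
ft_force: [-0.4, -0.1, -0.4]
width: 0.0256
grip_force: 0.0
```

```bash
python3 - <<'E'
from h import *
import pickle
s=state();c=read_camera('wrist');pickle.dump((s,c),open('w4.pkl','wb'))
cv2.imwrite('pics/w4.png',c['pixels'][:,:,::-1])
t=read_camera('top');cv2.imwrite('pics/t4.png',cv2.resize(t['pixels'][150:330,370:510],None,fx=3,fy=3)[:,:,::-1])
go([.62,.194,.036],0)
E
```

```text
t 20.57 at [0.6007 0.1131 0.161 ] yaw 0.08 tilt 0.14 w 0.0259 g 0.0 shift units [ 0.394 -1.618  2.498] wz 0.009
```

View pics/w4.png

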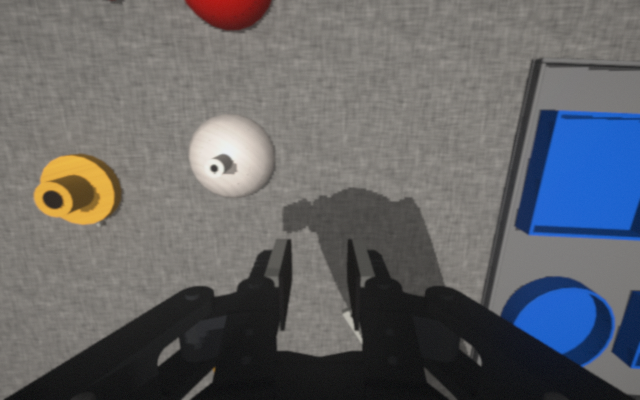

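View pics/t4.png

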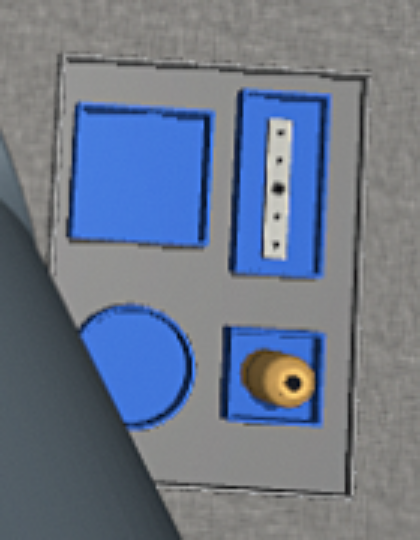

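The top crop shows the bar flat in the long bin. In the wrist view the canopy stem top is at (214,168) and the gallery neck hole at (53,200).

```bash
python3 - <<'E'
from h import *
import pickle
s,c=pickle.load(open('w4.pkl','rb'));c=wcam(s,c);g=cv2.cvtColor(c['pixels'],cv2.COLOR_RGB2GRAY)
t=pickle.load(open('top.pkl','rb'))
def dark(c,b,th):
    g=cv2.cvtColor(c['pixels'],cv2.COLOR_RGB2GRAY);x0,y0,x1,y1=b;v,u=np.nonzero(g[y0:y1,x0:x1]<th);return np.c_[u+x0,v+y0].mean(0),len(u)
for n,z,b,bt in [('stem',.06,(208,162,220,175),(277,194,289,206)),('neck',.04,(40,188,66,212),(216,204,229,218))]:
    for cc,bb in [(c,b),(t,bt)]:
        p,k=dark(cc,bb,60);print(n,p,k,onplane(cc,[p],z)[0] if k else '')
# canopy silhouette from wrist: foot circle
W=world(c);P=W[100:200,185:280].reshape(-1,3);P=P[(P[:,2]>.055)&(P[:,2]<.07)];print(len(P),P.mean(0))
E
```

```text
stem [213. 168.] 1 [0.62244366 0.19651444 0.06      ]
stem [280.5 198. ] 2 [0.61936198 0.19625655 0.06      ]
neck [ 52.49773756 199.37104072] 221 [0.59162489 0.33436352 0.04      ]
neck [222.29032258 211.06451613] 31 [0.58738518 0.33083937 0.04      ]
317 [0.6230401  0.19599848 0.05991575]
```

Request:
jog_arm(steps=[[[0.1,-0.4,0],[0,0,0]],[[0.16,-0.6,0],[0,0,0]],[[0.16,-0.46,0.2],[0,0,0]],[[0,-0.2,0.5],[0,0,0]],[[0,0,0.5],[0,0,0]],[[0,0,0.2],[0,0,0]],[[0,0,0],[0,0,0]],[[0,0,0],[0,0,0]],[[0,0,0],[0,0,0]]], claw=0.1)

```text
t: 21.7
ee_pos: [0.6236, 0.1951, 0.0933]
ee_rot: [-0.0, 1.0, -0.0, 0.001]
ft_force: [0.4, -0.6, 0.4]
width: 0.0468
grip_force: 0.0
```

```bash
python3 - <<'E'
from h import *
go([.6215,.196,.037],0)
E
```

```text
t 21.70 at [0.6236 0.1951 0.0933] yaw -0.05 tilt 0.10 w 0.0468 g 0.0 shift units [-0.045 -0.017  1.126] wz -0.006
```

Request:
jog_arm(steps=[[[-0.03,-0.02,0.4],[0,0,0]],[[0,0,0.4],[0,0,0]],[[0,0,0.2],[0,0,0]],[[0,0,0.1],[0,0,0]],[[0,0,0],[0,0,0]],[[0,0,0],[0,0,0]]])

```text
t: 22.45
ee_pos: [0.622, 0.1962, 0.038]
ee_rot: [-0.0, 1.0, -0.0, 0.0]
ft_force: [0.1, 0.4, 0.8]
width: 0.0471
grip_force: 0.0
```

Request:
jog_arm(steps=[[[0,0,0],[0,0,0]],[[0,0,0],[0,0,0]],[[0,0,0],[0,0,0]],[[0,0,0],[0,0,0]],[[0,0,0],[0,0,0]],[[0,0,0],[0,0,0]]], claw=-1, squeeze=50)

```text
t: 23.2
ee_pos: [0.6217, 0.1962, 0.0376]
ee_rot: [-0.0, 1.0, -0.0, 0.0]
ft_force: [-0.9, 0.9, 6.0]
width: 0.0121
grip_force: 49.2
```

```bash
python3 - <<'E'
from h import *
go([.6215,.196,.037],0)
E
```

```text
t 23.20 at [0.6217 0.1962 0.0376] yaw -0.02 tilt 0.03 w 0.0121 g 49.2 shift units [-0.005  0.005  0.012] wz -0.003
```

Request:
jog_arm(steps=[[[0,0,-0.2],[0,0,0]],[[0,0,-0.5],[0,0,0]],[[0,0,-0.6],[0,0,0]],[[0,0,-0.5],[0,0,0]],[[0,0.4,0],[0,0,0]],[[0,0.6,0],[0,0,0]],[[-0.05,0.7,0],[0,0,0]],[[-0.05,0.7,0],[0,0,0]],[[-0.05,0.7,0],[0,0,0]],[[-0.05,0.7,0],[0,0,0]],[[-0.05,0.7,0],[0,0,0]],[[-0.04,0.7,0],[0,0,0]],[[0,0.6,0],[0,0,0]],[[0,0.4,0],[0,0,0]],[[0,0.12,0],[0,0,0]],[[0,0,0],[0,0,0]],[[0,0,0],[0,0,0]]])

```text
t: 25.32
ee_pos: [0.607, -0.1183, 0.1272]
ee_rot: [-0.0, 1.0, 0.001, -0.0]
ft_force: [0.8, 0.3, -1.8]
width: 0.012
grip_force: 49.0
```

```bash
python3 - <<'E'
from h import *
go([.607,-.1197,.0456],0)
c=read_camera('scene');cv2.imwrite('pics/s5.png',cv2.resize(c['pixels'][60:260,150:400],None,fx=3,fy=3)[:,:,::-1])
E
```

```text
t 25.32 at [ 0.607  -0.1183  0.1272] yaw 0.08 tilt 0.05 w 0.0120 g 49.0 shift units [-1.000e-03  2.900e-02  1.633e+00] wz 0.010
```

View pics/s5.png

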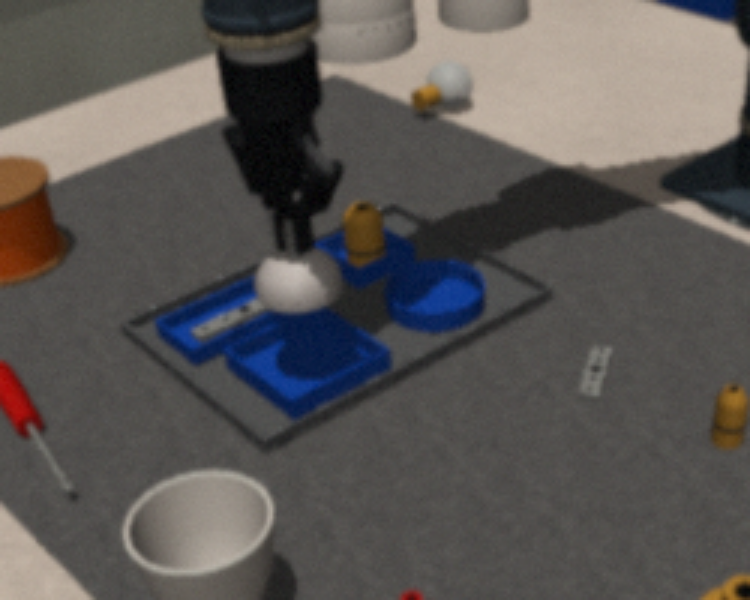

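The canopy hangs level over the large bin, at (300,280) in the crop.

Request:
jog_arm(steps=[[[0,0.02,0.3],[0,0,0]],[[0,0,0.5],[0,0,0]],[[0,0,0.4],[0,0,0]],[[0,0,0.2],[0,0,0]],[[0,0,0.1],[0,0,0]],[[0,0,0.06],[0,0,0]],[[0,0,0.05],[0,0,0]],[[0,0,0],[0,0,0]],[[0,0,0],[0,0,0]]])

```text
t: 26.5
ee_pos: [0.6071, -0.121, 0.0471]
ee_rot: [0.0, 1.0, -0.0, 0.0]
ft_force: [0.9, -0.3, -1.7]
width: 0.0121
grip_force: 49.0
```

Request:
jog_arm(steps=[[[0,0,0.03],[0,0,0]],[[0,0,0],[0,0,0]]])

```text
t: 26.75
ee_pos: [0.6071, -0.1209, 0.0456]
ee_rot: [0.0, 1.0, -0.0, 0.0]
ft_force: [0.3, 0.1, 2.2]
width: 0.0119
grip_force: 49.4
```

Request:
jog_arm(steps=[[[0,0,0],[0,0,0]],[[0,0,0],[0,0,0]],[[0,0,0],[0,0,0]],[[0,0,-0.2],[0,0,0]],[[0,0,-0.5],[0,0,0]],[[0,0,-0.7],[0,0,0]],[[0,0,-0.7],[0,0,0]],[[0,0,-0.2],[0,0,0]],[[0,-0.4,0],[0,0,0]],[[0,-0.8,0],[0,0,0]],[[0,-0.8,0],[0,0,0]],[[0,-0.8,0],[0,0,0]],[[0,-0.8,0],[0,0,0]],[[-0.1,-0.8,0],[0,0,0]],[[-0.1,-0.8,0],[0,0,0]],[[-0.1,-0.8,0],[0,0,0]],[[0,-0.8,0],[0,0,0]],[[0,-0.8,0],[0,0,0]],[[0,-0.6,0],[0,0,0]],[[0,-0.4,0],[0,0,0]]], claw=0.1)

```text
t: 29.25
ee_pos: [0.5901, 0.312, 0.1587]
ee_rot: [0.0, 1.0, 0.001, -0.001]
ft_force: [-0.4, -0.1, 0.2]
width: 0.0469
grip_force: 0.0
```

Request:
jog_arm(steps=[[[0,-0.2,0],[0,0,0]],[[0,0,0],[0,0,0]],[[0,0,0],[0,0,0]],[[0,0,0],[0,0,0]]], claw=0.4)

```text
t: 29.75
ee_pos: [0.5926, 0.3177, 0.1605]
ee_rot: [0.0, 1.0, -0.001, 0.0]
ft_force: [-0.0, -0.1, -0.8]
width: 0.0598
grip_force: 0.0
```

```bash
python3 - <<'E'
from h import *
import pickle
s=state();c=read_camera('wrist');pickle.dump((s,c),open('w6.pkl','wb'))
cv2.imwrite('pics/w6.png',c['pixels'][:,:,::-1])
t=read_camera('top');cv2.imwrite('pics/t6.png',cv2.resize(t['pixels'][150:330,370:510],None,fx=3,fy=3)[:,:,::-1])
go([.5895,.333,.016],0)
E
```

```text
t 29.85 at [0.5924 0.3182 0.1605] yaw -0.09 tilt 0.02 w 0.0598 g 0.0 shift units [-0.059 -0.296  2.889] wz -0.011
```

View pics/w6.png

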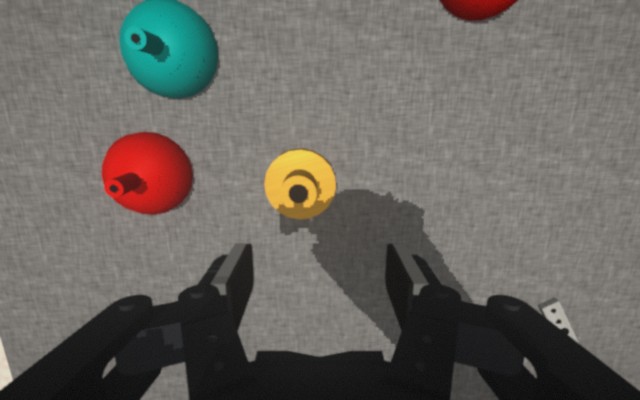

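View pics/t6.png

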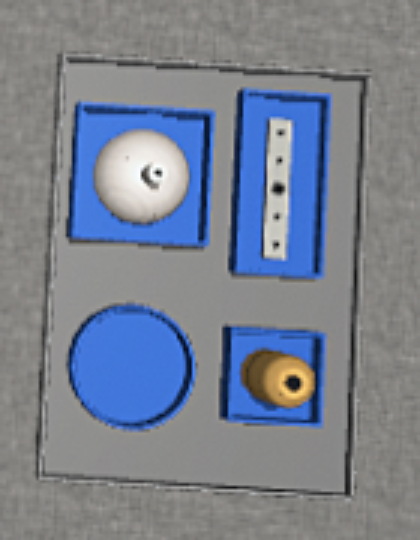

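The top crop shows canopy, bar and holder all in their bins. The wrist view has the gallery hole at (298,194), with the nearest red bell clear at (147,172).

```bash
python3 - <<'E'
from h import *
import pickle
s,c=pickle.load(open('w6.pkl','rb'));c=wcam(s,c);g=cv2.cvtColor(c['pixels'],cv2.COLOR_RGB2GRAY)
v,u=np.nonzero(g[184:204,288:308]<50);p=[u.mean()+288,v.mean()+184];X=onplane(c,[p],.04)[0];print(p,len(u),X)
go([X[0]-.0015,X[1],.016],0)
E
```

```text
[np.float64(nan), np.float64(nan)] 0 [nan nan nan]
t 29.85 at [0.5924 0.3182 0.1605] yaw -0.09 tilt 0.02 w 0.0598 g 0.0 shift units [nan nan nan] wz -0.011<stdin>:4: RuntimeWarning: Mean of empty slice.
  ret = ret.dtype.type(ret / rcount)
```

```bash
python3 - <<'E'
from h import *
import pickle
s,c=pickle.load(open('w6.pkl','rb'));c=wcam(s,c);g=cv2.cvtColor(c['pixels'],cv2.COLOR_RGB2GRAY)
r=g[184:204,288:308];print(r.min(),r.max())
v,u=np.nonzero(r<r.min()+25);p=[u.mean()+288,v.mean()+184];X=onplane(c,[p],.04)[0];print(p,len(u),X)
go([X[0]-.0015,X[1],.016],0)
E
```

```text
50 190
[np.float64(298.01702127659576), np.float64(193.69787234042553)] 235 [0.59101232 0.33458475 0.04      ]
t 29.85 at [0.5924 0.3182 0.1605] yaw -0.09 tilt 0.02 w 0.0598 g 0.0 shift units [-0.059 -0.328  2.889] wz -0.011
```

Request:
jog_arm(steps=[[[-0.05,-0.32,0.3],[0,0,0]],[[0,0,0.6],[0,0,0]],[[0,0,0.7],[0,0,0]],[[0,0,0.6],[0,0,0]],[[0,0,0.4],[0,0,0]],[[0,0,0.2],[0,0,0]],[[0,0,0.08],[0,0,0]],[[0,0,0],[0,0,0]],[[0,0,0],[0,0,0]]])

```text
t: 30.98
ee_pos: [0.5902, 0.3353, 0.0173]
ee_rot: [-0.0, 1.0, -0.0, 0.001]
ft_force: [-0.5, 0.2, -0.3]
width: 0.0598
grip_force: 0.0
```

Request:
jog_arm(steps=[[[0,0,0],[0,0,0]],[[0,0,0],[0,0,0]],[[0,0,0],[0,0,0]],[[0,0,0],[0,0,0]],[[0,0,0],[0,0,0]],[[0,0,0],[0,0,0]]], claw=-1, squeeze=50)

```text
t: 31.72
ee_pos: [0.5899, 0.3351, 0.017]
ee_rot: [-0.0, 1.0, -0.0, 0.0]
ft_force: [-1.2, -0.0, 6.1]
width: 0.0283
grip_force: 49.2
```

```bash
python3 - <<'E'
from h import *
go([.4573,-.114,.13],0)
E
```

```text
t 31.73 at [0.5899 0.3351 0.017 ] yaw -0.03 tilt 0.05 w 0.0283 g 49.2 shift units [-2.646  8.984 -2.265] wz -0.004
```

Request:
jog_arm(steps=[[[0,0,-0.2],[0,0,0]],[[0,0,-0.5],[0,0,0]],[[0,0,-0.7],[0,0,0]],[[0,0,-0.6],[0,0,0]],[[-0.1,0.3,-0.26],[0,0,0]],[[-0.2,0.6,0],[0,0,0]],[[-0.2,0.7,0],[0,0,0]],[[-0.2,0.7,0],[0,0,0]],[[-0.2,0.7,0],[0,0,0]],[[-0.2,0.7,0],[0,0,0]],[[-0.2,0.7,0],[0,0,0]],[[-0.2,0.7,0],[0,0,0]],[[-0.2,0.7,0],[0,0,0]],[[-0.2,0.7,0],[0,0,0]],[[-0.2,0.7,0],[0,0,0]],[[-0.2,0.7,0],[0,0,0]],[[-0.2,0.6,0],[0,0,0]],[[-0.1,0.4,0],[0,0,0]],[[0,0,0],[0,0,0]],[[0,0,0],[0,0,0]]])

```text
t: 34.22
ee_pos: [0.4589, -0.1095, 0.1291]
ee_rot: [-0.0, 1.0, -0.0, -0.0]
ft_force: [-0.4, 0.1, -0.8]
width: 0.0283
grip_force: 49.5
```

```bash
python3 - <<'E'
from h import *
go([.4573,-.114,.025],0)
E
```

```text
t 34.23 at [ 0.4589 -0.1095  0.1291] yaw -0.03 tilt 0.03 w 0.0283 g 49.5 shift units [-0.031  0.091  2.083] wz -0.004
```

Request:
jog_arm(steps=[[[-0.03,0.09,0.2],[0,0,0]],[[0,0,0.5],[0,0,0]],[[0,0,0.5],[0,0,0]],[[0,0,0.4],[0,0,0]],[[0,0,0.25],[0,0,0]],[[0,0,0.12],[0,0,0]],[[0,0,0.06],[0,0,0]],[[0,0,0.03],[0,0,0]],[[0,0,0],[0,0,0]],[[0,0,0],[0,0,0]]])

```text
t: 35.48
ee_pos: [0.4581, -0.1144, 0.0266]
ee_rot: [0.0, 1.0, -0.0, 0.0]
ft_force: [-1.0, 0.2, -2.0]
width: 0.0284
grip_force: 49.6
```

Lower it the last 1.5 mm, release, rise and back away.

Request:
jog_arm(steps=[[[0,0,0.03],[0,0,0]],[[0,0,0],[0,0,0]]])

```text
t: 35.72
ee_pos: [0.4581, -0.1144, 0.0249]
ee_rot: [0.0, 1.0, -0.0, 0.0]
ft_force: [0.1, -0.6, 1.5]
width: 0.0278
grip_force: 49.9
```

Request:
jog_arm(steps=[[[0,0,0],[0,0,0]],[[0,0,0],[0,0,0]],[[0,0,0],[0,0,0]],[[0,0,0],[0,0,0]],[[0,0,-0.2],[0,0,0]],[[0,0,-0.5],[0,0,0]],[[0,0,-0.7],[0,0,0]],[[0,0,-0.7],[0,0,0]],[[0,0,-0.7],[0,0,0]],[[0,0,-0.4],[0,0,0]],[[0.2,-0.6,0],[0,0,0]],[[0.2,-0.8,0],[0,0,0]],[[0.2,-0.8,0],[0,0,0]],[[0.2,-0.8,0],[0,0,0]],[[0,-0.8,0],[0,0,0]],[[0,-0.8,0],[0,0,0]],[[0,-0.8,0],[0,0,0]],[[0,-0.4,0],[0,0,0]],[[0,0,0],[0,0,0]],[[0,0,0],[0,0,0]]], claw=0)

```text
t: 38.22
ee_pos: [0.4981, 0.1738, 0.1848]
ee_rot: [0.001, 1.0, -0.001, -0.0]
ft_force: [0.2, 0.3, 0.5]
width: 0.0426
grip_force: 0.0
```

```bash
python3 - <<'E'
from h import *
t=read_camera('top');cv2.imwrite('pics/t7.png',t['pixels'][:,:,::-1])
go([.4573,-.114,.025],0)
E
```

```text
t 38.27 at [0.4982 0.1736 0.1848] yaw -0.16 tilt 0.06 w 0.0425 g 0.0 shift units [-0.802  5.751  3.203] wz -0.020
```

View pics/t7.png

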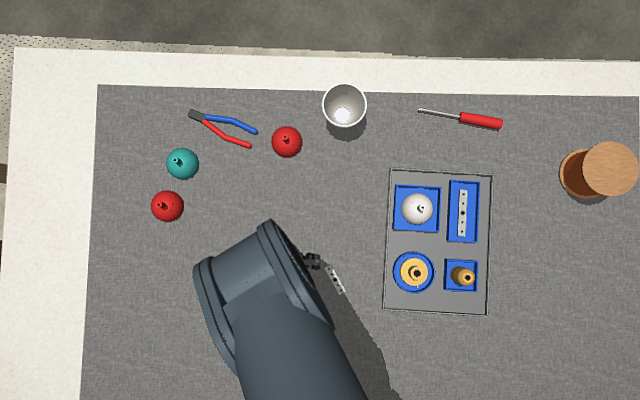

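The four parts sit in their bins: canopy (418,209), bar (463,212), gallery (414,272), holder (463,276). The decoys have not moved.

```bash
python3 -c "
from h import *
print(hand_in())"
```

```text
the job is handed in; nothing more can be done
None
```

The job is handed in at about 38 s of the 104 s allowed: wide lampholder, long bar, canopy and gallery were placed in that order in their bins, and the final top view shows all four in place, though the arm hid the slim lampholder, which was never touched.

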